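Unstack the microscope accessories and set each on its mat

TASK

Someone piled the microscope accessories on the filter rack. Take the pile apart from the top down, one thing at a time, and set each on the mat of its own colour, centred, right way up and, on the oblong mats, lengthwise: the green-capped canister, the yellow slide mailer, the blue slide box, and last the orange-ended filter module, which must be lifted straight up from between its neighbours in the rack. Never tip any of them over on the way, leave the computer mouse and the oil bottle where they are, and let go of everything at the end.

Things in the scene. Friction and masses are not known exactly. Their poses are not given: they have to be found in the camera images.
- canister_center (a point): Centre (half-way up) of the objective canister: upright round plastic can, 36 mm diameter, 44 mm high, white body, green cap. z up. At the start it stands on top of the pile, near the middle of the mailer (within about 4 mm). About 0.1 kg.
- mailer_center (a point): Centre of the slide mailer: yellow flat box with two white bands, 84 x 32 x 24 mm high (light, about 0.06 kg). x axis along its length, y across, z up. At the start it lies on the slide box, roughly along its length.
- slidebox_center (a point): Centre of the slide box: closed blue box with a dark seam, 90 x 56 x 30 mm high (about 0.12 kg), to be gripped across its 56 mm width. x axis along its length, y across, z up. At the start it lies crosswise on the filter module, overhanging it on both sides; the module's top sticks out about 20 mm beyond each of the box's long sides, so fingers must stop above it.
- module_center (a point): Centre of the filter module: black block, orange ends, 96 x 40 x 60 mm high, 0.25 kg; x along its length, z up. It stands 8 mm above the table on the fixed rack base (104 x 132 mm), between two fixed grey blocks 2 mm off its long sides, each 96 x 40 x 30 mm high. Low steel tongues on its long sides (7 mm proud, 28 mm high) sit in their grooves: raise 32 mm. Grip its free upper 30 mm across the 40 mm.
- mat_green: Fixed round green mat for the canister, 68 mm diameter, 3 mm thick, with a white ring of the canister's outline. Origin: centre of its underside on the table.
- mat_yellow: Fixed yellow mat for the mailer, 104 x 52 x 3 mm thick, with a white outline of the mailer. Origin: centre of its underside on the table; x axis along its length, y across, z up.
- mat_blue: Fixed blue mat for the slide box, 110 x 76 x 3 mm thick, with a white outline of the box. Origin: centre of its underside on the table; x axis along its length, y across, z up.
- mat_orange: Fixed orange mat for the filter module, 116 x 67 x 3 mm thick, with a white outline. Origin: centre of its underside on the table; x axis along its length, y across, z up.
- mouse_center (a point): Bystander: loose black computer mouse, 104 x 58 x 33 mm high, on the table beyond the rack; centre.
- oil_center (a point): Bystander: loose amber oil bottle with black cap, 32 mm diameter, 55 mm high, on the table beyond the rack; centre.
Not all that is in view belongs to the job. Leave any pink or red look-alike of the part that bears module_center alone.

How it is judged:
By the outcome, as a careful person would: the job done as asked, in the order asked, and still so for the second after the job is handed in, with the robot touching nothing.
It also fails if it takes over 118 s, if anything falls off the work surface, if the arm or the gripper's body presses on something with over 40 N, if the wrist force passes 120 N, or if a joint passes its speed limit or range.

ROBOT

A 6-joint arm with a two-finger parallel gripper is mounted at the origin on the work surface. World frame = base frame: x ahead of the robot, y to its left, z up, the work surface at z = 0. Lengths are in m, angles in degrees, forces in N, time in s.
With the tool pointing down it reaches from about 0.4 to 0.825 m from the base axis. Payload 7 kg.
Tool frame: the origin (TCP) lies between the finger pads; the fingertips stand 17 mm ahead of it and the grasp point (between the pads) lies 2 mm behind it; x points along the fingers, y is the direction in which the jaws open and shut, and the axes are right-handed (so a half turn about x gives the same grasp; the last joint's range is limited). The gripper opens to 88 mm and grips with 3 to 60 N. Pads are 19 mm wide; open, the fingers measure 130 mm over their backs; the gripper's body (78 mm by 193 mm) begins 47 mm behind the grasp point.
Start: joints at [85.491, 20.546, 0.682, 0, -70.136, -16.507], TCP at [0.242, 0.63, 0.244] pointing down, gripper open.
Joint ranges: [-176.03, 176.03], [-82.01, 121.73], [-58.28, 71.71], [-173.87, 95.51], [-174.79, -0.11], [-173.66, 173.66]. Speed limits (degrees/s): [136.94, 136.94, 172.46, 180, 180, 180].

INTERFACE

Orientations are given as [roll, pitch, yaw] about the fixed x, y, z axes, in that order (R = Rz(yaw) Ry(pitch) Rx(roll)).
In Python, from plant import r gives the robot as it stands.
- The arm moves only by the shell command python3 -m jog 'ROWS' [FORCE]. ROWS is a JSON object of lists of equal length, an entry for each row: "fingers": the opening, from 0 (shut) to 1 (fully open); "dp": the shift along the tool's x, y, z in mm, a list of three; "twist": the turn about the tool's x in degrees. In form: {"fingers": [fingers, ...], "dp": [[dx, dy, dz], ...], "twist": [twist, ...]}. A call has exactly 5 rows; each row is the pose to reach, as a shift and turn from the pose measured when the call began, along the tool's axes at that moment; what a row does not reach only later rows make up. A row lasts 1/10 s, in which the tool goes at most 50 mm and 8.59 degrees, less where a joint would pass 70% of its speed; a pose out of reach is approached as far as the arm can. A call with a gripper value outside its range is refused whole. The fingers move at their own pace and stop on an object; FORCE is the grip in N (left out, the last holds). Time passes only in rows, so rows that repeat a pose let the fingers close, or fill a call up. It gives the time, the measured TCP pose, the force and the opening at its end, in the units of the state.
- r.get_state(): the state, without advancing time (a new reading comes with each control period).
- r.capture(name): name is "side" or "top" or "wrist"; returns a dict with "frame" (384x512x3 uint8, red, green, blue), "intrinsics" (3x3 intrinsics, pixels), "pose" (4x4, takes a point from camera to world coordinates). Camera axes: x right, y down, z forward; pixel columns grow to the right and rows downward; lengths in m; the calibration is good to about 2 mm. A picture is of the moment at which its call begins. There is no depth.
- r.close_job(): hands the job in, once; it reports no verdict.
The state is a dict: "time_s": time; "joints": joint angles; "qd": joint speeds; "joint_torque": joint torques, N m; "tcp_pos": TCP position; "eef_rot": TCP orientation; "contact_force": force on the tool from outside, world axes, zero at the start; "moment": the same for the moment, N m; "gripper_width": finger opening in m.
Only numpy, scipy, OpenCV 4.12 (cv2) and the standard library are available. Lean on these libraries where they do the work, as an engineer would, in place of code of your own. Each camera call takes 0.05 s, during which the arm holds its last target. There are 200 camera calls.

## Working session

There is one attempt and no reset: what is moved stays moved. The work goes in short steps, Python scripts to look and compute and a shell command to move; the robot and the scene stay as the last step left them, time stands still between calls to the robot, and variables do not carry over. Pictures are saved under pics/ and viewed, on a budget of 14 in all, crops included, one or two more only if the job needs it, and the job is handed in when it is done.

```bash
ls; mkdir -p pics; python3 - <<'E'
from plant import r
import cv2,numpy as np
s=r.get_state();print(s)
for n in("top","side"):
    c=r.capture(n);cv2.imwrite(f"pics/{n}0.png",cv2.resize(c["frame"][:,:,::-1],(800,600),interpolation=cv2.INTER_CUBIC));np.savez(f"pics/{n}0.npz",**c);print(n,c["intrinsics"].tolist(),c["pose"].round(4).tolist())
E
```

```text
pics
{'time_s': 0.0, 'joints': array([ 8.54906106e+01,  2.05920502e+01,  6.35669810e-01, -1.98166855e-02,
       -7.01374121e+01, -1.65079057e+01]), 'qd': array([-0.04087101, -0.01864302,  0.05775061, -0.07029451, -0.05930208,
        0.00534677]), 'joint_torque': array([-2.32460166e-03, -5.82707226e+01,  2.93048573e+01,  6.99697763e+00,
        6.84289495e-03, -1.66046525e-04]), 'tcp_pos': array([0.24193734, 0.62966567, 0.24263109]), 'eef_rot': array([  95.27550834,   89.9043747 , -105.74853509]), 'contact_force': array([ 0.04638559, -0.92890848, -0.26293049]), 'moment': array([ 0.01867468, -0.01796284, -0.07137239]), 'gripper_width': 0.08772395882743562}
top [[406.46261591309775, 0.0, 259.421904425211], [0.0, 406.46261591309775, 189.86757241992044], [0.0, 0.0, 1.0]] [[0.027, -0.986, 0.1643, 0.3845], [-0.9995, -0.0244, 0.0174, -0.0095], [-0.0132, -0.1647, -0.9863, 1.1269], [0.0, 0.0, 0.0, 1.0]]
side [[369.39021128354926, 0.0, 250.59797725889726], [0.0, 369.39021128354926, 192.79231876315967], [0.0, 0.0, 1.0]] [[-0.8629, -0.3088, 0.3999, 0.2415], [-0.505, 0.4984, -0.7047, 0.5822], [0.0183, -0.8101, -0.586, 0.6288], [0.0, 0.0, 0.0, 1.0]]
```

View pics/top0.png

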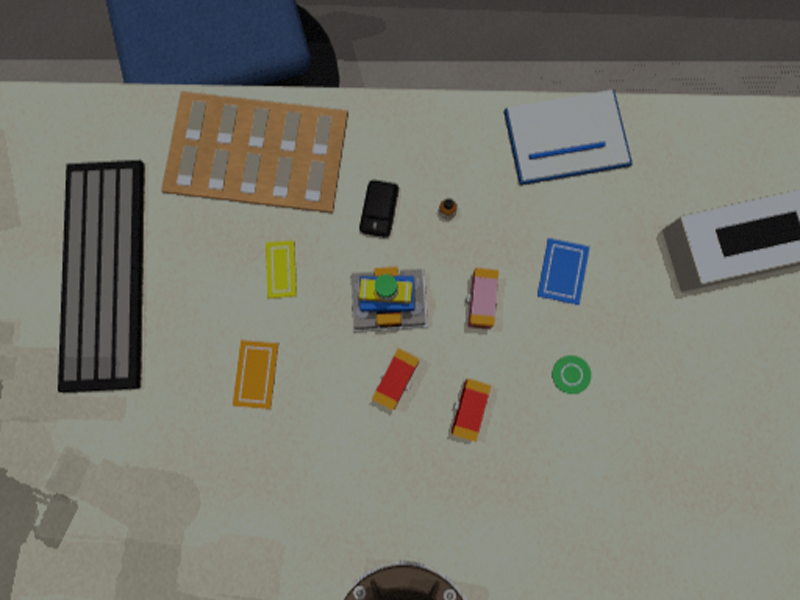

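View pics/side0.png

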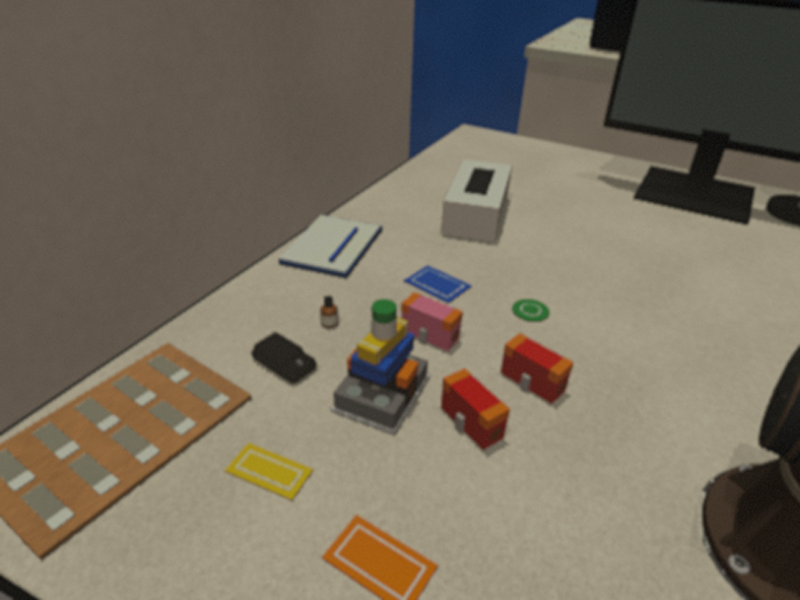

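The top view (800x600) shows the pile at about (388,290), with the orange-ended black module under the blue box. The mats are yellow (281,269), orange (256,374), blue (564,271) and green (572,375). The three look-alikes, pink (483,297), red (397,379) and red (471,410), have no rack, so they are not the module. The one in the rack between grey blocks is the module. I'll measure now and confirm in an enlarged crop.

```bash
cat >h.py <<'E'
import numpy as np,cv2
def ray(c,uv,z):
    K,T=c["intrinsics"],c["pose"]
    d=T[:3,:3]@np.linalg.inv(K)@np.array([uv[0],uv[1],1.0]);o=T[:3,3]
    return o+d*(z-o[2])/d[2]
H={"green":(45,80),"yellow":(24,34),"blue":(100,125),"orange":(8,19)}
def blobs(c,col,amin=30,S=130,V=60):
    h=cv2.cvtColor(c["frame"],cv2.COLOR_RGB2HSV);a,b=H[col]
    m=cv2.inRange(h,(a,S,V),(b,255,255))
    cs,_=cv2.findContours(m,cv2.RETR_EXTERNAL,cv2.CHAIN_APPROX_NONE)
    return [k for k in cs if cv2.contourArea(k)>amin]
def rect(c,k,z):
    p=np.array([ray(c,q[0],z)[:2] for q in k])
    (x,y),(w,h),a=cv2.minAreaRect((p*1000).astype(np.float32))
    if w<h:w,h,a=h,w,a+90
    return np.round([x,y,w,h,(a+90)%180-90],1), np.round(k.reshape(-1,2).mean(0),0)
def load(f): return dict(np.load(f))
E
python3 - <<'E'
from h import *
c=load("pics/top0.npz")
for col in H:
    for k in blobs(c,col):
        for z in {"green":(.003,.166),"yellow":(.003,.122),"blue":(.003,.098),"orange":(.003,.068)}[col]: print(col,z,*rect(c,k,z))
f=c["frame"][160:222,215:285,::-1];cv2.imwrite("pics/crop.png",cv2.resize(f,None,fx=8,fy=8,interpolation=cv2.INTER_CUBIC))
E
```

```text
green 0.003 [ 441.4 -283.8   63.3   62.6  -88.5] [365. 239.]
green 0.166 [ 433.1 -244.    54.2   53.5  -88.5] [365. 239.]
green 0.003 [591.9  47.3  37.3  36.6   1.7] [247. 182.]
green 0.166 [561.8  39.1  31.9  31.3   1.7] [247. 182.]
yellow 0.003 [581.   21.   33.7  17.1  -6.5] [256. 187.]
yellow 0.122 [560.2  17.8  30.2  15.3  -6.5] [256. 187.]
yellow 0.003 [584.1  72.4  34.5  19.7   2.1] [237. 186.]
yellow 0.122 [563.   63.7  30.8  17.6   2.1] [237. 186.]
yellow 0.003 [617.8 238.4 103.   51.7   5.7] [179. 172.]
yellow 0.122 [593.1 212.2  92.1  46.3   5.7] [179. 172.]
blue 0.003 [577.8  45.3  95.3  59.8 -88.6] [253. 190.]
blue 0.098 [561.4  40.7  87.2  54.8 -88.6] [253. 190.]
blue 0.003 [ 626.1 -271.7  107.8   75.4  -10.7] [360. 174.]
blue 0.098 [ 605.7 -249.6   98.7   69.   -10.7] [360. 174.]
blue 0.003 [ 855.9 -281.7  140.4    8.   -78.8] [362.  96.]
blue 0.098 [ 816.  -258.7  128.6    7.3  -78.8] [362.  96.]
blue 0.003 [ 881.5 -283.6  210.   147.8  -78.9] [354. 104.]
blue 0.098 [ 839.5 -260.5  192.3  135.3  -78.9] [354. 104.]
blue 0.003 [1062.9  413.7  394.   174.   -89. ] [131.  24.]
blue 0.098 [1005.6  377.9  360.7  159.3  -89. ] [131.  24.]
orange 0.003 [428.6 283.2  82.7  23.4  -9. ] [159. 237.]
orange 0.068 [426.  266.3  77.9  22.   -9. ] [159. 237.]
orange 0.003 [427.9 283.1 113.8  46.3  -4.2] [156. 235.]
orange 0.068 [425.4 266.2 107.3  43.7  -4.2] [156. 235.]
orange 0.003 [740.4 -62.8  26.8  25.8   0.8] [286. 133.]
orange 0.068 [719.9 -59.7  25.2  24.3   0.8] [286. 133.]
orange 0.003 [841.5 299.9 319.3 198.1  84.2] [163.  97.]
orange 0.068 [815.  282.  300.8 186.6  84.2] [163.  97.]
```

View pics/crop.png

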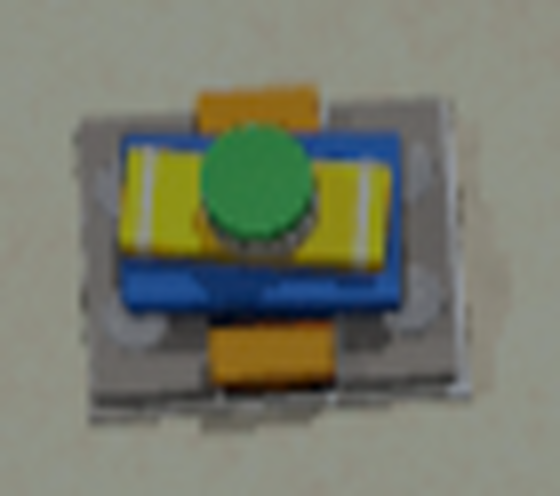

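Crop: the module with orange ends at (258,110) and (270,355) sits between the grey blocks, with the blue box, yellow mailer and green canister on top of it. That makes it the real one, and the red and pink blocks stay untouched. Next I'll add a move-planning helper.

```bash
cat >>h.py <<'E'
from scipy.spatial.transform import Rotation as Ro
def plan(s,xyz,yaw):
    "dp (mm) and twist (deg) to bring TCP to xyz (mm) with jaw axis at yaw (mod 180)"
    R=Ro.from_euler("xyz",s["eef_rot"],degrees=True).as_matrix()
    d=R.T@(np.array(xyz)-s["tcp_pos"]*1000)
    now=np.degrees(np.arctan2(R[1,1],R[0,1]))
    t=-((yaw-now+90)%180-90)
    print("jaw",now.round(1),"tilt",np.degrees(np.arccos(-R[2,0])).round(2),"dp",d.round(1),"twist",t.round(1),"j6",s["joints"][5].round(0),"tcp",(s["tcp_pos"]*1000).round(1))
def better(c,col,z,S,V,amin=300):
    for k in blobs(c,col,amin,S,V): print(col,S,*rect(c,k,z))
E
python3 - <<'E'
from h import *;from plant import r
plan(r.get_state(),(480,39,240),90)
c=load("pics/top0.npz")
h=cv2.cvtColor(c["frame"],cv2.COLOR_RGB2HSV)
print(h[235,147:182].tolist()[::2])
# orange mat: wide hue, close the ring
m=cv2.inRange(h,(5,140,60),(24,255,255));m[:,:140]=0;m[:,200:]=0;m[:200]=0
m=cv2.morphologyEx(m,cv2.MORPH_CLOSE,np.ones((5,5)))
for k in cv2.findContours(m,0,1)[0]: print(rect(c,k,.003))
E
```

```text
jaw -111.0 tilt 0.09 dp [   3.5  466.  -434.1] twist -21.0 j6 -17.0 tcp [242.  629.7 242.7]
[[38, 19, 146], [36, 25, 145], [23, 48, 144], [20, 230, 143], [16, 105, 141], [19, 221, 143], [19, 218, 144], [19, 221, 143], [20, 230, 142], [20, 223, 143], [20, 223, 143], [20, 218, 143], [17, 77, 133], [20, 223, 143], [19, 198, 142], [32, 23, 144], [40, 21, 147], [39, 23, 146]]
(array([427.3, 272.2, 113.6,  67. ,  -3.4]), array([163., 239.]))
```

```bash
python3 -m jog '{"fingers":[1,1,1,1,1],"dp":[[0,36,-34],[0,72,-68],[0,109,-102],[0,146,-136],[0,183,-170]],"twist":[0,0,0,0,0]}' 
python3 -m jog '{"fingers":[1,1,1,1,1],"dp":[[0,36,-34],[0,72,-68],[0,109,-102],[0,146,-136],[0,183,-170]],"twist":[0,0,0,0,0]}'
python3 - <<'E'
from h import *;from plant import r
plan(r.get_state(),(480,39,240),90)
E
```

```text
time_s: 0.6
tcp_pos: [0.3349, 0.3965, 0.2427]
eef_rot: [93.0, 89.9, -108.0]
contact_force: [1.6, 0.2, 0.7]
gripper_width: 0.0874
time_s: 1.1
tcp_pos: [0.4274, 0.1644, 0.2432]
eef_rot: [95.8, 89.9, -105.1]
contact_force: [1.4, 0.5, 0.8]
gripper_width: 0.0874
jaw -111.0 tilt 0.09 dp [  3.4  98.3 -94. ] twist -21.0 j6 23.0 tcp [427.4 164.4 243.2]
```

```bash
python3 -m jog '{"fingers":[1,1,1,1,1],"dp":[[3,33,-32],[3,66,-63],[3,98,-94],[3,98,-94],[3,98,-94]],"twist":[-4,-8,-12,-16,-21]}'
python3 - <<'E'
from h import *;from plant import r
plan(r.get_state(),(562,39,240),90)
c=r.capture("wrist");np.savez("pics/w1.npz",**c);print(c["pose"].round(3).tolist())
cv2.imwrite("pics/w1.png",cv2.resize(c["frame"][:,:,::-1],(640,480)))
E
```

```text
time_s: 1.6
tcp_pos: [0.4802, 0.0374, 0.2399]
eef_rot: [52.5, 89.9, -127.5]
contact_force: [0.3, -0.4, -0.7]
gripper_width: 0.0877
jaw -90.0 tilt 0.14 dp [ -0.3  -1.6 -81.8] twist -0.0 j6 62.0 tcp [480.2  37.4 239.9]
[[0.001, -0.964, -0.265, 0.551], [-1.0, -0.0, -0.002, 0.037], [0.002, 0.265, -0.964, 0.38], [0.0, 0.0, 0.0, 1.0]]
```

View pics/w1.png

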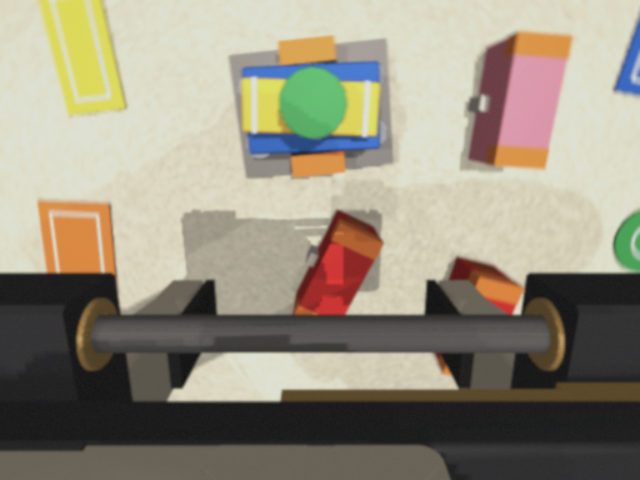

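Wrist view (640x480): canister cap at (313,102), mailer (311,106), blue box (314,107), module ends (307,49) and (318,164). All are seen nearly from above, so I'll measure the pile here.

```bash
cat >>h.py <<'E'
def pile(c,col,z,win,S=110,V=60):
    "all pixels of colour within win (u0,u1,v0,v1), largest hull, rect on plane z"
    h=cv2.cvtColor(c["frame"],cv2.COLOR_RGB2HSV);a,b=H[col]
    m=cv2.inRange(h,(a,S,V),(b,255,255));u0,u1,v0,v1=win
    k=np.zeros_like(m);k[v0:v1,u0:u1]=m[v0:v1,u0:u1]
    k=cv2.morphologyEx(k,cv2.MORPH_OPEN,np.ones((3,3)))
    p=cv2.findNonZero(k);print(col,len(p),*rect(c,p,z))
E
python3 - <<'E'
from h import *
c=load("pics/w1.npz");w=(180,320,25,148)
pile(c,"green",.166,w);pile(c,"yellow",.122,w);pile(c,"blue",.098,w);pile(c,"orange",.068,w)
E
```

```text
green 2230 [561.5  40.2  33.7  31.2  18.4] [250.  82.]
yellow 1803 [561.7  42.3  82.2  29.8  87.9] [246.  85.]
blue 2151 [561.5  41.7  87.6  56.  -87.4] [250.  90.]
orange 1604 [562.3  41.8  95.9  40.9   5.5] [249.  82.]
```

```bash
python3 -m jog '{"fingers":[1,1,1,1,1],"dp":[[0,-3,-40],[0,-3,-81],[25,-3,-81],[50,-3,-81],[70,-3,-81]],"twist":[0,0,0,0,0]}' 
python3 -m jog '{"fingers":[1,1,1,1,1],"dp":[[15,0,0],[27,0,0],[27,0,0],[27,0,0],[27,0,0]],"twist":[0,0,0,0,0]}' 
python3 - <<'E'
from h import *;from plant import r
plan(r.get_state(),(561.5,40.2,143),90)
E
```

```text
time_s: 2.15
tcp_pos: [0.5604, 0.0415, 0.1679]
eef_rot: [33.5, 89.8, -146.3]
contact_force: [0.1, 0.7, 0.3]
gripper_width: 0.0875
time_s: 2.65
tcp_pos: [0.5609, 0.0418, 0.1419]
eef_rot: [46.9, 89.9, -132.8]
contact_force: [0.2, 1.2, -0.5]
gripper_width: 0.0876
jaw -89.7 tilt 0.14 dp [-1.1  1.6 -0.6] twist 0.3 j6 66.0 tcp [560.9  41.8 141.9]
```

```bash
python3 -m jog '{"fingers":[1,0.3,0.3,0.3,0.3],"dp":[[-1,2,-1],[-1,2,-1],[-1,2,-1],[-1,2,-1],[-1,2,-1]],"twist":[0,0,0,0,0]}' 15
python3 -m jog '{"fingers":[0.3,0.3,0.3,0.3,0.3],"dp":[[-1,0,0],[-2,0,0],[-2,0,0],[-20,0,0],[-50,0,0]],"twist":[0,0,0,0,0]}' 
python3 - <<'E'
from h import *;from plant import r
plan(r.get_state(),(441,-284,100),90)
c=r.capture("wrist");np.savez("pics/w2.npz",**c)
cv2.imwrite("pics/w2.png",c["frame"][:,:,::-1])
E
```

```text
time_s: 3.15
tcp_pos: [0.5619, 0.0397, 0.143]
eef_rot: [47.5, 89.9, -132.2]
contact_force: [-0.4, 0.4, -0.8]
gripper_width: 0.0613
time_s: 3.65
tcp_pos: [0.5605, 0.0394, 0.1913]
eef_rot: [25.5, 89.6, -154.3]
contact_force: [0.3, 0.5, -0.8]
gripper_width: 0.0358
jaw -89.8 tilt 0.4 dp [ 93.1 322.6 120.3] twist 0.2 j6 66.0 tcp [560.5  39.4 191.3]
```

View pics/w2.png

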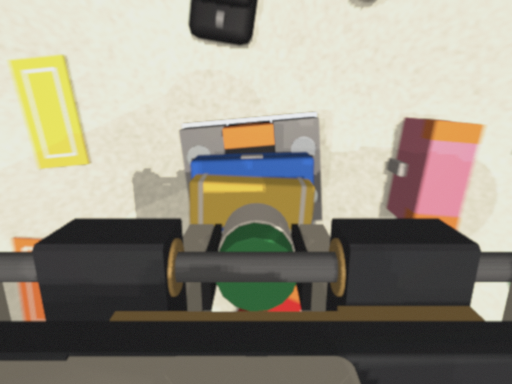

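Wrist view (512x384): the canister is held (cap at 256,265, width 35.8 mm) and the mailer is undisturbed. Now to the green mat.

```bash
python3 -m jog '{"fingers":[0.3,0.3,0.3,0.3,0.3],"dp":[[-5,45,15],[-5,90,32],[-5,135,50],[-5,180,67],[-5,225,84]],"twist":[0,0,0,0,0]}' 15
python3 -m jog '{"fingers":[0.3,0.3,0.3,0.3,0.3],"dp":[[0,35,10],[0,60,20],[0,60,20],[0,60,20],[0,60,20]],"twist":[0,0,0,0,0]}' 
python3 - <<'E'
from h import *;from plant import r
plan(r.get_state(),(441,-284,60),90)
c=r.capture("wrist");np.savez("pics/w3.npz",**c)
for k in blobs(c,"green",30,80,40): print(rect(c,k,.003))
cv2.imwrite("pics/w3.png",c["frame"][:,:,::-1])
c=r.capture("side");np.savez("pics/s3.npz",**c)
for k in blobs(c,"green",30,80,40): print(rect(c,k,.003))
E
```

```text
time_s: 4.2
tcp_pos: [0.48, -0.1869, 0.2033]
eef_rot: [156.8, 89.8, -22.9]
contact_force: [1.6, -1.3, -0.7]
gripper_width: 0.0358
time_s: 4.7
tcp_pos: [0.4606, -0.2466, 0.2033]
eef_rot: [158.7, 89.8, -20.9]
contact_force: [0.1, -0.2, -0.8]
gripper_width: 0.0358
jaw -89.6 tilt 0.22 dp [143.3  37.   20.3] twist 0.4 j6 97.0 tcp [ 460.6 -246.6  203.3]
(array([ 307. , -248.4,   93.2,   37.9,  -89.6]), array([255., 292.]))
(array([ 382.3, -248.5,   80.2,   33. ,  -89.6]), array([256., 241.]))
(array([ 442.8, -284.3,   65.9,   62.2,   55.6]), array([289., 186.]))
(array([ 440.1, -280.2,   63.3,   62. ,   31.8]), array([339., 198.]))
```

View pics/w3.png

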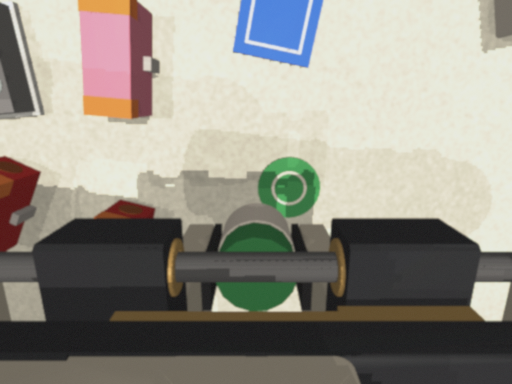

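```bash
python3 -m jog '{"fingers":[0.3,0.3,0.3,0.3,0.3],"dp":[[0,37,19],[30,37,19],[75,37,19],[120,37,19],[140,37,19]],"twist":[0,0,0,0,0]}' 15
python3 -m jog '{"fingers":[0.3,0.3,0.3,0.3,0.3],"dp":[[15,0,0],[24,0,0],[24,0,0],[24,0,0],[24,0,0]],"twist":[0,0,0,0,0]}' 
python3 - <<'E'
from h import *;from plant import r
plan(r.get_state(),(442,-283,26),90)
c=r.capture("side");np.savez("pics/s4.npz",**c)
cv2.imwrite("pics/s4.png",cv2.resize(c["frame"][160:240,290:390,::-1],None,fx=6,fy=6,interpolation=cv2.INTER_CUBIC))
E
```

```text
time_s: 5.3
tcp_pos: [0.4408, -0.2823, 0.0598]
eef_rot: [-8.8, 90.0, 171.7]
contact_force: [0.3, 1.1, -0.3]
gripper_width: 0.0357
time_s: 5.8
tcp_pos: [0.4417, -0.2824, 0.0369]
eef_rot: [158.9, 89.9, -20.6]
contact_force: [1.3, -0.2, -0.9]
gripper_width: 0.0356
jaw -89.5 tilt 0.08 dp [10.9  0.6 -0.3] twist 0.5 j6 102.0 tcp [ 441.7 -282.4   36.9]
```

View pics/s4.png

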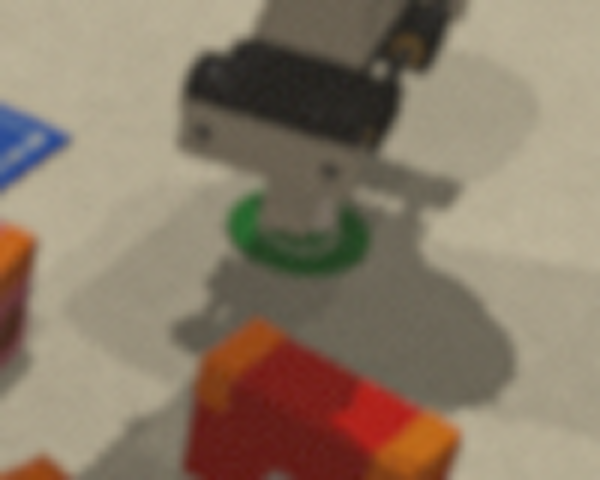

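Side crop: the gripper is above the green mat at (300,235), with the canister between the fingers. I'll lower in small steps and watch the force.

```bash
python3 -m jog '{"fingers":[0.3,0.3,0.3,0.3,0.3],"dp":[[2,0,0],[4,0,0],[5,0,0],[6,0,0],[6,0,0]],"twist":[0,0,0,0,0]}' 15
python3 -m jog '{"fingers":[0.3,0.3,0.3,0.3,0.3],"dp":[[1,0,0],[2,0,0],[3,0,0],[3,0,0],[3,0,0]],"twist":[0,0,0,0,0]}' 
python3 -m jog '{"fingers":[0.3,0.3,0.3,0.3,0.3],"dp":[[1,0,0],[2,0,0],[2,0,0],[2,0,0],[2,0,0]],"twist":[0,0,0,0,0]}' 
```

```text
time_s: 6.35
tcp_pos: [0.4415, -0.2824, 0.0307]
eef_rot: [160.0, 89.9, -19.5]
contact_force: [0.2, 0.9, -1.4]
gripper_width: 0.0356
time_s: 6.85
tcp_pos: [0.4414, -0.2824, 0.0277]
eef_rot: [157.0, 89.9, -22.5]
contact_force: [0.2, 0.3, -1.4]
gripper_width: 0.0358
time_s: 7.35
tcp_pos: [0.4417, -0.2825, 0.0265]
eef_rot: [155.3, 89.9, -24.2]
contact_force: [-1.4, 2.4, 8.1]
gripper_width: 0.0357
```

Contact (8 N up). Releasing and rising.

```bash
python3 -m jog '{"fingers":[0.5,0.6,0.8,1,1],"dp":[[0,0,0],[0,0,0],[0,0,0],[0,0,0],[0,0,0]],"twist":[0,0,0,0,0]}' 15
python3 -m jog '{"fingers":[1,1,1,1,1],"dp":[[0,0,0],[-15,0,0],[-60,0,0],[-110,0,0],[-160,0,0]],"twist":[0,0,0,0,0]}' 
python3 - <<'E'
from h import *;from plant import r
plan(r.get_state(),(480,42,200),-2.1)
c=r.capture("side");np.savez("pics/s5.npz",**c)
for k in blobs(c,"green",30,80,40): print(rect(c,k,.003))
c=r.capture("wrist");np.savez("pics/w5.npz",**c)
cv2.imwrite("pics/w5.png",c["frame"][:,:,::-1])
for k in blobs(c,"green",30,80,40): print(rect(c,k,.003),rect(c,k,.047))
E
```

```text
time_s: 7.85
tcp_pos: [0.4416, -0.2825, 0.0263]
eef_rot: [152.4, 89.9, -27.1]
contact_force: [-0.7, -0.6, 0.8]
gripper_width: 0.0703
time_s: 8.35
tcp_pos: [0.4409, -0.2823, 0.1879]
eef_rot: [123.0, 90.0, -56.5]
contact_force: [1.8, -0.3, -0.0]
gripper_width: 0.0876
jaw -89.5 tilt 0.03 dp [ -12.2 -323.9  -41.9] twist -87.4 j6 102.0 tcp [ 440.9 -282.3  187.9]
(array([ 438.7, -276.6,   64.9,   57.3,   13. ]), array([339., 200.]))
(array([ 453.5, -335.4,   50.9,   29.6,  -70.3]), array([341., 188.]))
(array([ 442.3, -283.7,   64.7,   64.6,  -89.5]), array([253., 174.])) (array([ 451.6, -283.7,   56.2,   56.1,  -89.5]), array([253., 174.]))
```

View pics/w5.png

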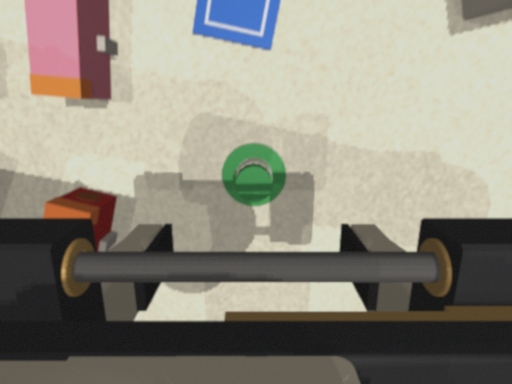

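The canister stands upright in the middle of the green mat, ring visible around it at (254,174). Next is the mailer.

```bash
python3 -m jog '{"fingers":[1,1,1,1,1],"dp":[[-12,-45,-8],[-12,-90,-16],[-12,-135,-24],[-12,-180,-30],[-12,-225,-36]],"twist":[8,16,25,33,42]}' 
python3 - <<'E'
from h import *;from plant import r
plan(r.get_state(),(500,42,200),-2.1)
E
```

```text
time_s: 8.95
tcp_pos: [0.4771, -0.0723, 0.2052]
eef_rot: [-163.2, 89.2, -19.6]
contact_force: [1.5, 0.3, 0.4]
gripper_width: 0.0877
jaw -126.5 tilt 0.8 dp [   5.  -105.5   49.6] twist 55.6 j6 38.0 tcp [477.1 -72.3 205.2]
```

```bash
python3 -m jog '{"fingers":[1,1,1,1,1],"dp":[[0,-35,16],[0,-70,33],[0,-105,50],[0,-105,50],[0,-105,50]],"twist":[8,16,25,33,42]}' 
python3 -m jog '{"fingers":[1,1,1,1,1],"dp":[[0,0,0],[0,0,0],[0,0,0],[0,0,0],[0,0,0]],"twist":[8,14,14,14,14]}' 
python3 - <<'E'
from h import *;from plant import r
plan(r.get_state(),(561.7,42.3,117),-2.1)
c=r.capture("wrist");np.savez("pics/w6.npz",**c)
cv2.imwrite("pics/w6.png",c["frame"][:,:,::-1])
c=r.capture("top");np.savez("pics/t6.npz",**c)
E
```

```text
time_s: 9.45
tcp_pos: [0.4993, 0.0432, 0.2047]
eef_rot: [-122.0, 89.2, -20.3]
contact_force: [0.6, 0.1, -0.2]
gripper_width: 0.0881
time_s: 9.95
tcp_pos: [0.4993, 0.0431, 0.2047]
eef_rot: [-108.4, 89.2, -20.5]
contact_force: [-0.0, 0.0, -0.3]
gripper_width: 0.0875
jaw 177.9 tilt 0.78 dp [ 88.5 -61.3   1.9] twist -0.0 j6 -30.0 tcp [499.3  43.1 204.7]
```

View pics/w6.png

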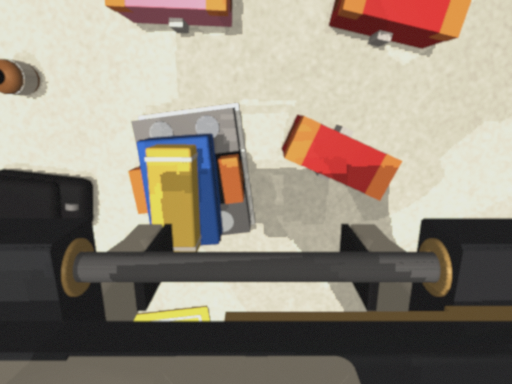

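Wrist view: mailer at (172,195), its near end under the bar, still on the box; nothing moved. A quick numeric re-check of its line before gripping.

```bash
python3 - <<'E'
from h import *
c=load("pics/w6.npz")
pile(c,"yellow",.122,(130,215,130,240),100,90)
c=load("pics/t6.npz")
for k in blobs(c,"yellow",100): print(rect(c,k,.122))
E
```

```text
yellow 1343 [561.   28.6  56.5  29.1  86.7] [163. 177.]
```

```bash
python3 -m jog '{"fingers":[1,1,1,1,1],"dp":[[0,-45,1],[0,-62,1],[10,-62,1],[30,-62,1],[50,-62,1]],"twist":[0,0,0,0,0]}' 
python3 - <<'E'
from h import *;from plant import r
plan(r.get_state(),(561.7,42.3,117),-2.1)
E
```

```text
time_s: 10.55
tcp_pos: [0.5614, 0.0413, 0.1546]
eef_rot: [-107.2, 89.2, -19.4]
contact_force: [-0.4, 0.7, -0.1]
gripper_width: 0.0876
jaw 177.8 tilt 0.77 dp [37.6  0.3  1.1] twist -0.1 j6 -27.0 tcp [561.4  41.3 154.6]
```

```bash
python3 -m jog '{"fingers":[1,1,1,0.7,0.3],"dp":[[15,0,1],[30,0,1],[37,0,1],[37,0,1],[37,0,1]],"twist":[0,0,0,0,0]}' 12
python3 -m jog '{"fingers":[0.3,0.3,0.3,0.3,0.3],"dp":[[0,0,0],[0,0,0],[0,0,0],[0,0,0],[0,0,0]],"twist":[0,0,0,0,0]}'
python3 -m jog '{"fingers":[0.3,0.3,0.3,0.3,0.3],"dp":[[0,0,0],[0,0,0],[-5,0,0],[-30,0,0],[-75,0,0]],"twist":[0,0,0,0,0]}'
python3 - <<'E'
from h import *;from plant import r
plan(r.get_state(),(618,238,190),95.7)
c=r.capture("side");np.savez("pics/s7.npz",**c)
cv2.imwrite("pics/s7.png",cv2.resize(c["frame"][150:320,130:330,::-1],None,fx=3,fy=3,interpolation=cv2.INTER_CUBIC))
E
```

```text
time_s: 11.05
tcp_pos: [0.5621, 0.0422, 0.118]
eef_rot: [-106.7, 89.2, -18.8]
contact_force: [-0.4, 0.0, 0.0]
gripper_width: 0.0768
time_s: 11.55
tcp_pos: [0.5621, 0.0423, 0.1182]
eef_rot: [-105.9, 89.2, -18.1]
contact_force: [-0.1, 0.5, 0.6]
gripper_width: 0.0369
time_s: 12.05
tcp_pos: [0.5591, 0.042, 0.1912]
eef_rot: [-130.5, 89.5, -42.7]
contact_force: [1.9, 0.5, -1.0]
gripper_width: 0.0319
jaw 177.8 tilt 0.54 dp [  0.4 -51.4 198.1] twist 82.1 j6 -27.0 tcp [559.1  42.  191.2]
```

View pics/s7.png

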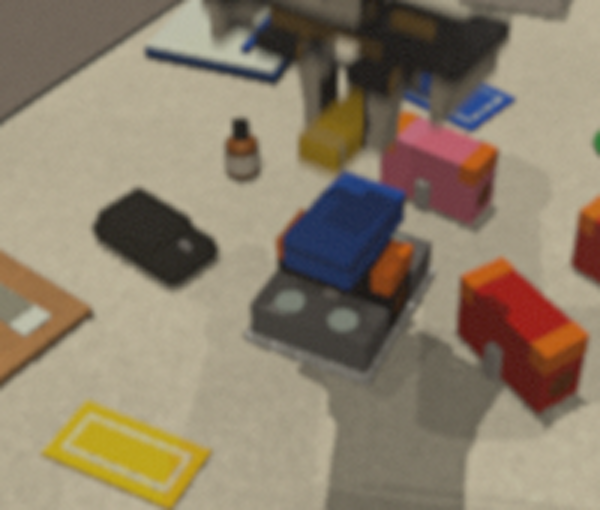

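The side crop shows the mailer lifted level between the fingers and the box unmoved. Carrying it to the yellow mat.

```bash
python3 -m jog '{"fingers":[0.3,0.3,0.3,0.3,0.3],"dp":[[0,-5,30],[0,-15,70],[0,-25,110],[0,-30,140],[0,-30,140]],"twist":[8,16,24,32,41]}' 
python3 - <<'E'
from h import *;from plant import r
plan(r.get_state(),(590,215,185),95.7)
E
```

```text
time_s: 12.6
tcp_pos: [0.5996, 0.185, 0.2013]
eef_rot: [-56.9, 88.8, -9.8]
contact_force: [-1.2, -0.1, -1.8]
gripper_width: 0.0317
jaw 137.1 tilt 1.23 dp [16.  27.7 15.3] twist 41.4 j6 -79.0 tcp [599.6 185.  201.3]
```

```bash
python3 -m jog '{"fingers":[0.3,0.3,0.3,0.3,0.3],"dp":[[0,0,0],[0,0,0],[0,0,0],[0,0,0],[0,0,0]],"twist":[8,16,24,32,41]}' 
python3 - <<'E'
from h import *;from plant import r
plan(r.get_state(),(690,238,190),95.7)
E
```

```text
time_s: 13.1
tcp_pos: [0.5996, 0.1851, 0.2014]
eef_rot: [-15.7, 88.8, -9.4]
contact_force: [-0.2, 0.4, -0.6]
gripper_width: 0.0321
jaw 96.2 tilt 1.23 dp [13.2 42.9 95.3] twist 0.5 j6 -120.0 tcp [599.6 185.1 201.4]
```

```bash
python3 -m jog '{"fingers":[0.3,0.3,0.3,0.3,0.3],"dp":[[0,20,45],[0,43,90],[0,43,95],[0,43,95],[0,43,95]],"twist":[0,0,0,0,0]}' 
python3 - <<'E'
from h import *;from plant import r
s=r.get_state();print(s["eef_rot"])
plan(s,(618,238,190),95.7)
c=r.capture("wrist");np.savez("pics/w8.npz",**c)
cv2.imwrite("pics/w8.png",c["frame"][:,:,::-1])
for k in blobs(c,"yellow",150,100,60): print(rect(c,k,.003))
E
```

```text
time_s: 13.6
tcp_pos: [0.6888, 0.2378, 0.2028]
eef_rot: [-17.0, 88.8, -10.8]
contact_force: [-1.0, -0.2, -0.7]
gripper_width: 0.0321
[-17.00731979  88.8088616  -10.79258567]
jaw 96.2 tilt 1.19 dp [ 11.4   8.  -70.6] twist 0.5 j6 -119.0 tcp [688.8 237.8 202.8]
(array([859.7, 257.9,  63.4,  14.1, -83.5]), array([259., 306.]))
(array([588.8, 236.5,  23.6,  21.1, -83.7]), array([267.,  67.]))
(array([588.4, 236.1,  50.2,  47.2, -84.4]), array([260.,  58.]))
```

View pics/w8.png

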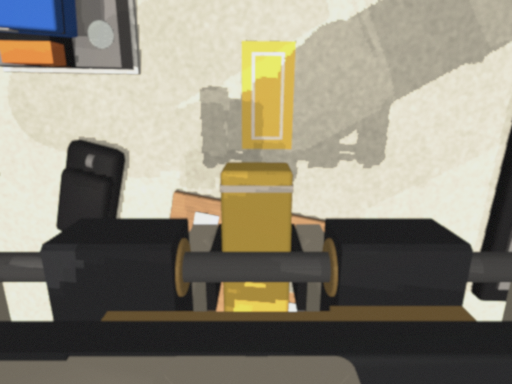

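```bash
python3 - <<'E'
from h import *
H["yellow"]=(14,36)
c=load("pics/w8.npz");pile(c,"yellow",.003,(225,310,30,156),90,50)
c=load("pics/t6.npz")
for k in blobs(c,"yellow",100): print(rect(c,k,.003))
c=load("pics/side0.npz")
for k in blobs(c,"yellow",100): print(rect(c,k,.003))
# mailer front end edge vs TCP: near end of held mailer, height of its top approx tcp+4mm
c=load("pics/w8.npz");print(ray(c,(257,163),.2058),ray(c,(221,168),.2058),ray(c,(292,168),.2058))
E
```

```text
yellow 4766 [616.3 239.2 103.2  51.8   6. ] [267.  94.]
(array([426.3, 272.3,  87.9,  39.2,  -2.9]), array([243., 359.]))
(array([425.8, 272.7, 116.1,  66.2,  -3.5]), array([242., 358.]))
(array([616. , 239.9, 103.8,  51.9,   5.8]), array([172., 301.]))
(array([841.3, 298.5, 318.6, 201.4,  84.2]), array([ 66., 285.]))
(array([629.4, -73.3, 127.8,  51.3,  87.7]), array([244., 219.]))
[0.64316249 0.23236255 0.2058    ] [0.64703547 0.21725468 0.2058    ] [0.64367291 0.24750232 0.2058    ]
```

```bash
python3 -m jog '{"fingers":[0.3,0.3,0.3,0.3,0.3],"dp":[[0,5,-40],[0,10,-71],[20,10,-71],[60,10,-71],[100,10,-71]],"twist":[0,0,0,0,0]}' 
python3 - <<'E'
from h import *;from plant import r
plan(r.get_state(),(617.3,240,30),95.9)
E
```

```text
time_s: 14.15
tcp_pos: [0.6188, 0.2397, 0.1036]
eef_rot: [-7.6, 88.6, -1.4]
contact_force: [0.3, 0.1, -1.1]
gripper_width: 0.0316
jaw 96.2 tilt 1.42 dp [73.5  0.7 -3.3] twist 0.3 j6 -123.0 tcp [618.8 239.7 103.6]
```

```bash
python3 -m jog '{"fingers":[0.3,0.3,0.3,0.3,0.3],"dp":[[30,1,-3],[55,1,-3],[70,1,-3],[75,1,-3],[75,1,-3]],"twist":[0,0,0,0,0]}' 
python3 -m jog '{"fingers":[0.3,0.3,0.3,0.3,0.3],"dp":[[1,0,0],[2,0,0],[3,0,0],[3,0,0],[3,0,0]],"twist":[0,0,0,0,0]}' 
python3 - <<'E'
from h import *;from plant import r
plan(r.get_state(),(617.3,240,23.5),95.9)
E
```

```text
time_s: 14.65
tcp_pos: [0.6176, 0.2402, 0.0289]
eef_rot: [-7.7, 88.6, -1.5]
contact_force: [0.9, -1.1, -0.7]
gripper_width: 0.032
time_s: 15.15
tcp_pos: [0.6178, 0.2403, 0.0262]
eef_rot: [-7.2, 88.6, -1.0]
contact_force: [-0.3, -0.4, -0.6]
gripper_width: 0.0321
jaw 96.2 tilt 1.45 dp [ 2.7 -0.2 -0.5] twist 0.3 j6 -123.0 tcp [617.8 240.3  26.2]
```

```bash
python3 -m jog '{"fingers":[0.3,0.3,0.3,0.3,0.3],"dp":[[1,0,0],[2,0,0],[2,0,0],[2,0,0],[2,0,0]],"twist":[0,0,0,0,0]}' 
python3 -m jog '{"fingers":[0.3,0.3,0.3,0.3,0.3],"dp":[[1,0,0],[1,0,0],[1,0,0],[1,0,0],[1,0,0]],"twist":[0,0,0,0,0]}' 
```

```text
time_s: 15.65
tcp_pos: [0.6178, 0.2404, 0.0242]
eef_rot: [-7.1, 88.5, -0.8]
contact_force: [0.5, 0.2, 0.4]
gripper_width: 0.032
time_s: 16.15
tcp_pos: [0.6181, 0.2405, 0.0234]
eef_rot: [-6.3, 88.5, -0.0]
contact_force: [1.1, 0.6, 1.3]
gripper_width: 0.0319
```

```bash
python3 -m jog '{"fingers":[0.45,0.6,0.8,1,1],"dp":[[0,0,0],[0,0,0],[0,0,0],[0,0,0],[0,0,0]],"twist":[0,0,0,0,0]}' 
python3 -m jog '{"fingers":[1,1,1,1,1],"dp":[[-5,0,0],[-40,0,10],[-90,0,40],[-140,0,70],[-160,0,70]],"twist":[0,0,0,0,0]}' 
python3 - <<'E'
from h import *;from plant import r
H["yellow"]=(14,36)
plan(r.get_state(),(500,42,185),2.6)
c=r.capture("wrist");np.savez("pics/w9.npz",**c)
cv2.imwrite("pics/w9.png",c["frame"][:,:,::-1])
pile(c,"yellow",.003,(200,330,20,200),90,50)
E
```

```text
time_s: 16.65
tcp_pos: [0.618, 0.2404, 0.0233]
eef_rot: [-6.7, 88.5, -0.5]
contact_force: [-1.0, -0.1, -0.2]
gripper_width: 0.066
time_s: 17.15
tcp_pos: [0.6857, 0.2483, 0.1885]
eef_rot: [-4.6, 88.4, 1.6]
contact_force: [1.1, 0.3, -0.6]
gripper_width: 0.0874
jaw 96.2 tilt 1.64 dp [  -2.  -184.8 -207.1] twist -86.4 j6 -120.0 tcp [685.7 248.3 188.5]
yellow 5958 [616.9 239.2 105.1  52.8   5.6] [256.  95.]
```

View pics/w9.png

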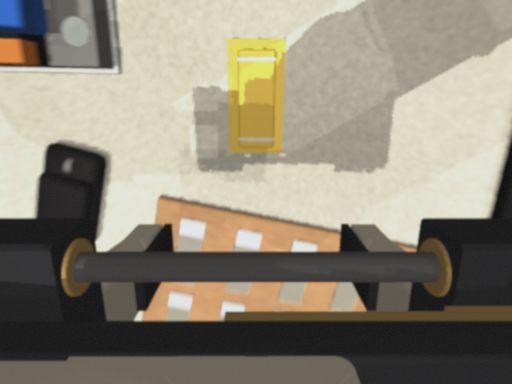

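The wrist view shows the mailer inside its white outline on the yellow mat, (256,95), lying flat. Next is the box. I'll stop at y≈115 so the camera sees the whole pile.

```bash
python3 -m jog '{"fingers":[1,1,1,1,1],"dp":[[0,-35,-30],[0,-70,-60],[0,-105,-90],[0,-115,-105],[0,-115,-105]],"twist":[0,0,0,0,0]}' 
python3 -m jog '{"fingers":[1,1,1,1,1],"dp":[[0,0,0],[0,0,0],[0,0,0],[0,0,0],[0,0,0]],"twist":[-8,-16,-25,-33,-42]}' 
python3 -m jog '{"fingers":[1,1,1,1,1],"dp":[[0,0,0],[0,0,0],[0,0,0],[0,0,0],[0,0,0]],"twist":[-8,-16,-25,-33,-42]}' 
python3 - <<'E'
from h import *;from plant import r
plan(r.get_state(),(562,42,150),2.6)
c=r.capture("wrist");np.savez("pics/w10.npz",**c)
cv2.imwrite("pics/w10.png",c["frame"][:,:,::-1])
w=(150,350,20,230)
pile(c,"blue",.098,w);pile(c,"orange",.068,w,110,60)
E
```

```text
time_s: 17.7
tcp_pos: [0.5947, 0.1213, 0.192]
eef_rot: [0.2, 87.9, 6.3]
contact_force: [0.1, -0.2, -0.4]
gripper_width: 0.0877
time_s: 18.2
tcp_pos: [0.5951, 0.1219, 0.192]
eef_rot: [-41.7, 87.9, 6.5]
contact_force: [0.5, 0.2, 0.3]
gripper_width: 0.0875
time_s: 18.7
tcp_pos: [0.5954, 0.1225, 0.192]
eef_rot: [-83.6, 87.9, 6.5]
contact_force: [0.0, 0.1, -0.0]
gripper_width: 0.0875
jaw -179.9 tilt 2.1 dp [ 40.5  35.1 -80.6] twist -2.5 j6 -31.0 tcp [595.4 122.5 192. ]
blue 10295 [563.9  41.4  85.8  55.6 -86.8] [307.  83.]
orange 1150 [602.9  44.7  40.5  16.8 -84.4] [252.  92.]
```

View pics/w10.png

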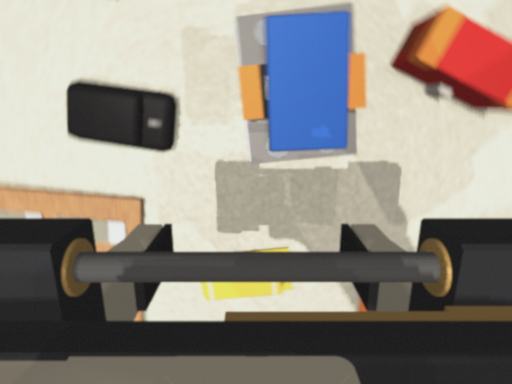

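The wrist view shows the box at (308,82) flat on the module, ends visible at (252,92) and (357,80). Its top is unobstructed. Approaching in settled steps, since the tool tilt has crept to 2°.

```bash
python3 -m jog '{"fingers":[1,1,1,1,1],"dp":[[0,12,-27],[0,24,-54],[0,35,-81],[0,35,-81],[0,35,-81]],"twist":[-1,-2,-3,-3,-3]}' 
python3 -m jog '{"fingers":[1,1,1,1,1],"dp":[[0,0,0],[15,0,0],[30,0,0],[40,0,0],[40,0,0]],"twist":[0,0,0,0,0]}' 
python3 - <<'E'
from h import *;from plant import r
s=r.get_state();print(s["eef_rot"])
plan(s,(562,41.7,90),2.9)
E
```

```text
time_s: 19.25
tcp_pos: [0.5618, 0.0409, 0.1908]
eef_rot: [-86.8, 87.8, 6.7]
contact_force: [0.5, -0.9, -0.1]
gripper_width: 0.0878
time_s: 19.75
tcp_pos: [0.5627, 0.0414, 0.1493]
eef_rot: [-87.8, 88.0, 5.7]
contact_force: [-0.1, 0.0, 0.5]
gripper_width: 0.0874
[-87.78073066  88.00195649   5.70362188]
jaw -176.5 tilt 2.0 dp [59.2  2.8  0.2] twist 0.6 j6 -22.0 tcp [562.7  41.4 149.3]
```

```bash
python3 -m jog '{"fingers":[1,1,1,1,1],"dp":[[15,1,0],[35,2,0],[50,3,0],[59,3,0],[59,3,0]],"twist":[0,0,0,0,0]}' 
python3 - <<'E'
from h import *;from plant import r
plan(r.get_state(),(562,41.7,90),2.9)
E
```

```text
time_s: 20.25
tcp_pos: [0.5616, 0.0415, 0.0895]
eef_rot: [-88.8, 88.1, 4.7]
contact_force: [0.6, -0.1, -0.2]
gripper_width: 0.0877
jaw -176.5 tilt 1.91 dp [-0.5 -0.4  0.2] twist 0.6 j6 -22.0 tcp [561.6  41.5  89.5]
```

```bash
python3 -m jog '{"fingers":[0.5,0.5,0.5,0.5,0.5],"dp":[[0,0,0],[0,0,0],[0,0,0],[0,0,0],[0,0,0]],"twist":[0,0,0,0,0]}' 20
python3 -m jog '{"fingers":[0.5,0.5,0.5,0.5,0.5],"dp":[[0,0,0],[0,0,0],[0,0,0],[0,0,0],[0,0,0]],"twist":[0,0,0,0,0]}' 
```

```text
time_s: 20.75
tcp_pos: [0.5618, 0.0416, 0.09]
eef_rot: [-88.4, 88.0, 5.1]
contact_force: [-1.0, -0.5, 2.0]
gripper_width: 0.0564
time_s: 21.25
tcp_pos: [0.5617, 0.0415, 0.09]
eef_rot: [-88.5, 88.1, 5.0]
contact_force: [0.0, 0.2, 1.8]
gripper_width: 0.0566
```

```bash
python3 -m jog '{"fingers":[0.5,0.5,0.5,0.5,0.5],"dp":[[-5,0,0],[-20,0,0],[-50,0,0],[-90,0,0],[-110,0,0]],"twist":[0,0,0,0,0]}' 
python3 -m jog '{"fingers":[0.5,0.5,0.5,0.5,0.5],"dp":[[0,0,0],[0,0,0],[0,0,0],[0,0,0],[0,0,0]],"twist":[-8,-16,-25,-33,-42]}' 
python3 -m jog '{"fingers":[0.5,0.5,0.5,0.5,0.5],"dp":[[0,0,0],[0,0,0],[0,0,0],[0,0,0],[0,0,0]],"twist":[-8,-16,-25,-33,-34]}' 
python3 - <<'E'
from h import *;from plant import r
plan(r.get_state(),(550,-265,195),79.3)
c=r.capture("side");np.savez("pics/s11.npz",**c)
cv2.imwrite("pics/s11.png",cv2.resize(c["frame"][150:320,130:330,::-1],None,fx=3,fy=3,interpolation=cv2.INTER_CUBIC))
E
```

```text
time_s: 21.75
tcp_pos: [0.5591, 0.0414, 0.2035]
eef_rot: [-87.8, 87.8, 5.7]
contact_force: [0.8, -0.9, -1.2]
gripper_width: 0.0559
time_s: 22.25
tcp_pos: [0.5589, 0.0413, 0.2036]
eef_rot: [-129.6, 87.8, 5.8]
contact_force: [-0.1, 0.7, -1.0]
gripper_width: 0.0567
time_s: 22.75
tcp_pos: [0.5588, 0.0413, 0.2038]
eef_rot: [-163.7, 87.8, 5.9]
contact_force: [-0.8, -0.3, -1.2]
gripper_width: 0.0566
jaw -100.4 tilt 2.16 dp [  7.3 302.9 -46.3] twist 0.3 j6 54.0 tcp [558.8  41.3 203.8]
```

View pics/s11.png

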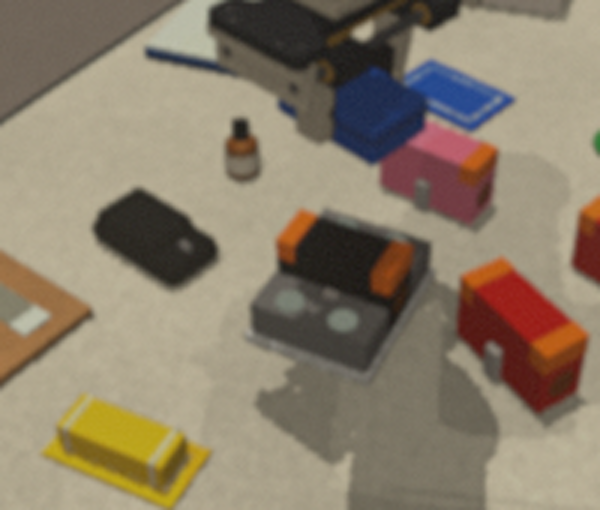

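The side crop shows the box held level at (375,110), the module still seated in the rack, and the mailer flat on its mat. That was picture 14, so I'll rely on numeric checks from here.

```bash
python3 -m jog '{"fingers":[0.5,0.5,0.5,0.5,0.5],"dp":[[0,35,-5],[0,75,-11],[0,115,-17],[0,145,-22],[0,150,-23]],"twist":[0,0,0,0,0]}' 
python3 -m jog '{"fingers":[0.5,0.5,0.5,0.5,0.5],"dp":[[0,35,-5],[0,75,-11],[0,115,-17],[0,145,-22],[0,150,-23]],"twist":[0,0,0,0,0]}' 
python3 - <<'E'
from h import *;from plant import r
s=r.get_state();plan(s,(626,-272,150),79.3)
c=r.capture("wrist");np.savez("pics/w12.npz",**c)
for k in blobs(c,"blue",200): print(rect(c,k,.003),cv2.boundingRect(k))
print((r.get_state()["tcp_pos"]*1000).round(1))
for col in ("green",):
    for k in blobs(c,col,200,80,40): print(rect(c,k,.047),rect(c,k,.003))
E
```

```text
time_s: 23.3
tcp_pos: [0.5534, -0.1131, 0.2029]
eef_rot: [-163.6, 87.9, 5.4]
contact_force: [0.6, 0.5, -1.5]
gripper_width: 0.0564
time_s: 23.8
tcp_pos: [0.547, -0.2673, 0.2019]
eef_rot: [-163.7, 87.9, 4.9]
contact_force: [-0.1, 1.0, -0.9]
gripper_width: 0.0563
jaw -101.3 tilt 2.09 dp [ 54.7 -10.3 -76.6] twist -0.6 j6 87.0 tcp [ 547.  -267.3  201.9]
(array([ 406.4, -236.6,  135.8,   35.3,   79. ]), array([255., 296.])) (197, 283, 117, 28)
(array([ 568.9, -271.1,  218.2,  140.5,  -11.5]), array([253., 156.])) (193, 44, 130, 208)
[ 547.1 -266.6  201.8]
```

```bash
python3 - <<'E'
from h import *
c=load("pics/w12.npz");h=cv2.cvtColor(c["frame"],cv2.COLOR_RGB2HSV)
m=cv2.inRange(h,(100,110,40),(125,255,255))
for v in range(42,256,8):
    u=np.flatnonzero(m[v,150:360])+150
    print(v,(u.min(),u.max(),len(u)) if len(u) else None)
E
```

```text
42 None
50 (np.int64(208), np.int64(283), 76)
58 (np.int64(208), np.int64(283), 66)
66 (np.int64(209), np.int64(282), 64)
74 (np.int64(209), np.int64(282), 64)
82 (np.int64(209), np.int64(282), 65)
90 (np.int64(210), np.int64(282), 64)
98 (np.int64(210), np.int64(282), 63)
106 (np.int64(210), np.int64(282), 63)
114 (np.int64(211), np.int64(282), 63)
122 (np.int64(211), np.int64(282), 63)
130 (np.int64(211), np.int64(282), 62)
138 (np.int64(212), np.int64(282), 61)
146 (np.int64(212), np.int64(282), 27)
154 (np.int64(211), np.int64(281), 71)
162 (np.int64(196), np.int64(315), 120)
170 (np.int64(193), np.int64(322), 130)
178 (np.int64(194), np.int64(322), 129)
186 (np.int64(193), np.int64(321), 129)
194 (np.int64(194), np.int64(321), 128)
202 (np.int64(194), np.int64(320), 127)
210 (np.int64(194), np.int64(319), 126)
218 (np.int64(195), np.int64(319), 125)
226 (np.int64(195), np.int64(318), 124)
234 (np.int64(193), np.int64(319), 127)
242 (np.int64(194), np.int64(318), 125)
250 (np.int64(194), np.int64(318), 125)
```

```bash
python3 - <<'E'
from h import *
from plant import r
c=load("pics/w12.npz");pile(c,"blue",.003,(150,360,30,156),110,40)
for n in("side0","top0","s11"):
    c=load(f"pics/{n}.npz")
    for k in blobs(c,"blue",300): 
        q=rect(c,k,.003)
        if abs(q[0][1]+272)<30 and q[0][2]<125: print(n,q)
plan(r.get_state(),(625.5,-271.5,150),79.2)
E
```

```text
blue 6837 [ 624.8 -271.5  109.7   74.3  -10.9] [246.  99.]
top0 (array([ 626.1, -271.7,  107.8,   75.4,  -10.7]), array([360., 174.]))
jaw -101.3 tilt 2.1 dp [ 54.6 -10.  -76. ] twist -0.5 j6 87.0 tcp [ 547.1 -266.6  201.8]
```

```bash
python3 -m jog '{"fingers":[0.5,0.5,0.5,0.5,0.5],"dp":[[0,-5,-38],[0,-10,-76],[20,-10,-76],[60,-10,-76],[90,-10,-76]],"twist":[-0.5,-0.5,-0.5,-0.5,-0.5]}' 
python3 -m jog '{"fingers":[0.5,0.5,0.5,0.5,0.5],"dp":[[10,0,0],[30,0,0],[50,0,0],[65,0,0],[70,0,0]],"twist":[0,0,0,0,0]}' 
python3 - <<'E'
from h import *;from plant import r
plan(r.get_state(),(625.3,-271.5,25),79.2)
E
```

```text
time_s: 24.35
tcp_pos: [0.6268, -0.2697, 0.1127]
eef_rot: [-162.5, 87.9, 6.6]
contact_force: [0.4, 0.3, -1.9]
gripper_width: 0.0562
time_s: 24.85
tcp_pos: [0.6289, -0.2687, 0.0417]
eef_rot: [-161.6, 88.0, 7.5]
contact_force: [0.1, 1.2, -1.2]
gripper_width: 0.0564
jaw -100.9 tilt 1.97 dp [16.6  3.7  3.6] twist -0.1 j6 87.0 tcp [ 628.9 -268.7   41.7]
```

```bash
python3 -m jog '{"fingers":[0.5,0.5,0.5,0.5,0.5],"dp":[[3,4,4],[6,4,4],[9,4,4],[11,4,4],[11,4,4]],"twist":[0,0,0,0,0]}' 
python3 -m jog '{"fingers":[0.5,0.5,0.5,0.5,0.5],"dp":[[1,0,0],[2,0,0],[2,0,0],[2,0,0],[2,0,0]],"twist":[0,0,0,0,0]}' 
python3 -m jog '{"fingers":[0.5,0.5,0.5,0.5,0.5],"dp":[[1,0,0],[2,0,0],[2,0,0],[2,0,0],[2,0,0]],"twist":[0,0,0,0,0]}' 
python3 - <<'E'
from h import *;from plant import r
plan(r.get_state(),(625.3,-271.5,25),79.2)
E
```

```text
time_s: 25.35
tcp_pos: [0.6247, -0.2719, 0.0306]
eef_rot: [-161.7, 88.0, 7.4]
contact_force: [0.1, 0.3, -0.8]
gripper_width: 0.0565
time_s: 25.85
tcp_pos: [0.6248, -0.2718, 0.0287]
eef_rot: [-161.7, 88.0, 7.4]
contact_force: [0.2, -1.2, -1.9]
gripper_width: 0.0564
time_s: 26.35
tcp_pos: [0.6249, -0.2718, 0.0267]
eef_rot: [-161.8, 88.0, 7.3]
contact_force: [1.1, -0.1, 0.9]
gripper_width: 0.056
jaw -100.9 tilt 1.98 dp [ 1.7 -0.4 -0.3] twist -0.1 j6 87.0 tcp [ 624.9 -271.8   26.7]
```

```bash
python3 -m jog '{"fingers":[0.5,0.5,0.5,0.5,0.5],"dp":[[1,0,0],[1,0,0],[1,0,0],[1,0,0],[1,0,0]],"twist":[0,0,0,0,0]}' 
python3 -m jog '{"fingers":[0.7,0.8,0.9,1,1],"dp":[[0,0,0],[0,0,0],[0,0,0],[0,0,0],[0,0,0]],"twist":[0,0,0,0,0]}' 
python3 -m jog '{"fingers":[1,1,1,1,1],"dp":[[-5,0,0],[-40,0,10],[-90,0,40],[-140,0,70],[-150,0,70]],"twist":[0,0,0,0,0]}' 
python3 - <<'E'
from h import *;from plant import r
plan(r.get_state(),(480,42,185),95.5)
c=r.capture("wrist");np.savez("pics/w13.npz",**c)
pile(c,"blue",.003,(150,360,20,220),90,40)
h=cv2.cvtColor(c["frame"],cv2.COLOR_RGB2HSV);m=cv2.inRange(h,(100,90,40),(125,255,255))
k=max(cv2.findContours(m[:225],0,1)[0],key=cv2.contourArea);print(cv2.boundingRect(k))
cv2.imwrite("pics/w13.png",cv2.resize(c["frame"][:225,120:400,::-1],None,fx=2.5,fy=2.5,interpolation=cv2.INTER_CUBIC))
E
```

```text
time_s: 26.85
tcp_pos: [0.6253, -0.2718, 0.026]
eef_rot: [-162.0, 88.0, 7.1]
contact_force: [-0.2, 2.0, 1.7]
gripper_width: 0.0564
time_s: 27.35
tcp_pos: [0.6252, -0.2718, 0.0259]
eef_rot: [-162.0, 88.0, 7.1]
contact_force: [0.0, -0.6, 0.1]
gripper_width: 0.0853
time_s: 27.85
tcp_pos: [0.5502, -0.2593, 0.1776]
eef_rot: [-163.9, 87.8, 5.2]
contact_force: [0.8, 0.1, 0.5]
gripper_width: 0.0875
jaw -100.9 tilt 2.21 dp [  -9.1 -282.6  125.7] twist -16.4 j6 87.0 tcp [ 550.2 -259.3  177.6]
blue 9576 [ 624.6 -271.2  108.7   75.4  -10.7] [254. 100.]
(213, 41, 83, 120)
```

View pics/w13.png

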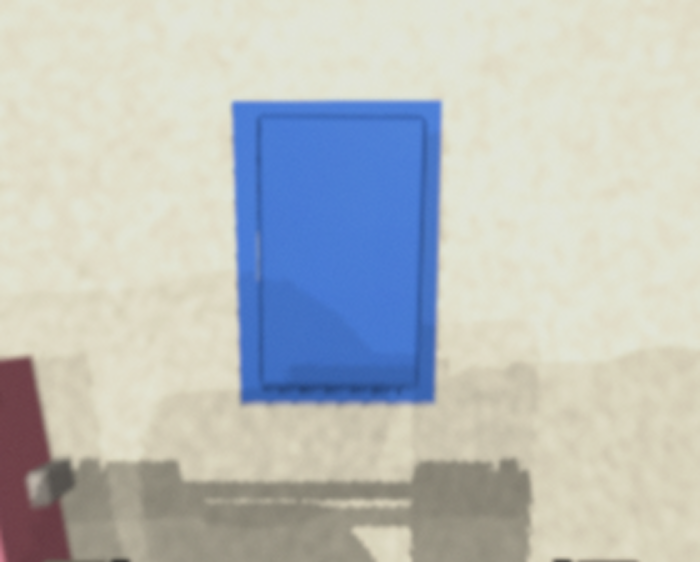

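The crop shows the blue box flat within its mat with even borders. Next is the module.

```bash
python3 -m jog '{"fingers":[1,1,1,1,1],"dp":[[-9,-35,15],[-9,-75,32],[-9,-115,48],[-9,-140,61],[-9,-142,63]],"twist":[0,0,0,0,0]}' 
python3 -m jog '{"fingers":[1,1,1,1,1],"dp":[[0,-35,15],[0,-75,32],[0,-115,48],[0,-138,60],[0,-140,62]],"twist":[-4,-8,-12,-16,-16]}' 
python3 - <<'E'
from h import *;from plant import r
q=load("pics/w13.npz");print("box on mat",ray(q,(257,99.8),.033).round(4))
plan(r.get_state(),(562.3,41.8,110),95.5)
c=r.capture("wrist");np.savez("pics/w14.npz",**c)
pile(c,"orange",.068,(150,330,10,215),110,60)
for k in blobs(c,"orange",60,110,60): print(rect(c,k,.068),cv2.boundingRect(k))
E
```

```text
time_s: 28.4
tcp_pos: [0.5153, -0.1061, 0.1896]
eef_rot: [-165.7, 87.5, 3.5]
contact_force: [0.2, -0.0, 0.8]
gripper_width: 0.0876
time_s: 28.9
tcp_pos: [0.4804, 0.045, 0.1889]
eef_rot: [178.6, 87.4, 4.2]
contact_force: [0.4, -0.5, -0.3]
gripper_width: 0.0875
box on mat [ 0.6256 -0.2741  0.033 ]
jaw -84.5 tilt 2.57 dp [ 82.5  11.  -77.6] twist 0.0 j6 65.0 tcp [480.4  45.  188.9]
orange 2664 [536.8  36.7 149.2  47.7  10.2] [273. 105.]
(array([379.7, -69.8, 261.9,  14.3, -84.5]), array([371., 315.])) (226, 306, 286, 15)
(array([391.9,  41.6,  40.3,  15.7,  63.5]), array([249., 291.])) (227, 282, 46, 26)
(array([ 429.8, -121. ,   58.3,   26.2,   18. ]), array([438., 267.])) (419, 238, 34, 59)
(array([399.1, 196.2,  58.3,  26.1,  -7.7]), array([ 74., 267.])) (60, 238, 34, 59)
(array([465.2,   7.1,  42.1,  22.6,  64.5]), array([296., 214.])) (272, 196, 49, 43)
(array([461.6, 227.8,  46.5,  32. ,  -3.6]), array([ 35., 194.])) (16, 166, 40, 54)
(array([466.4, 226.7,  59.1,  54.2,  -3.2]), array([ 35., 181.])) (3, 151, 68, 69)
(array([ 526.8, -111.1,   47.4,   15.2,   86. ]), array([450., 157.])) (421, 145, 60, 27)
(array([523.3,  37.5,  40.7,  16.1, -84.4]), array([269., 144.])) (244, 134, 51, 21)
(array([ 604.1, -117. ,   47.7,   17. ,   89. ]), array([481.,  59.])) (448, 44, 64, 30)
(array([602.1,  44.8,  40.3,  16.1, -84.4]), array([271.,  39.])) (244, 27, 54, 24)
```

```bash
python3 -m jog '{"fingers":[1,1,1,1,1],"dp":[[10,4,-26],[20,8,-52],[40,11,-77],[60,11,-77],[60,11,-77]],"twist":[0,0,0,0,0]}' 
python3 - <<'E'
from h import *;from plant import r
plan(r.get_state(),(562.5,41.5,60),95.4)
E
```

```text
time_s: 29.45
tcp_pos: [0.5595, 0.0387, 0.1291]
eef_rot: [176.3, 87.8, 1.5]
contact_force: [-1.0, -0.0, -0.0]
gripper_width: 0.0877
jaw -84.8 tilt 2.22 dp [69.2 -2.7 -0.5] twist -0.2 j6 70.0 tcp [559.5  38.7 129.1]
```

```bash
python3 -m jog '{"fingers":[1,1,1,1,1],"dp":[[15,-3,0],[35,-3,0],[55,-3,0],[68,-3,0],[69,-3,0]],"twist":[0,0,0,0,0]}' 
python3 - <<'E'
from h import *;from plant import r
plan(r.get_state(),(562.5,41.5,60),95.4)
E
```

```text
time_s: 29.95
tcp_pos: [0.5612, 0.041, 0.0593]
eef_rot: [175.0, 87.9, 0.2]
contact_force: [-0.8, 1.1, 1.2]
gripper_width: 0.0875
jaw -84.8 tilt 2.11 dp [-0.6 -0.4 -1.4] twist -0.2 j6 69.0 tcp [561.2  41.   59.3]
```

```bash
python3 -m jog '{"fingers":[0.35,0.35,0.35,0.35,0.35],"dp":[[0,0,-1],[0,0,-1],[0,0,-1],[0,0,-1],[0,0,-1]],"twist":[0,0,0,0,0]}' 35
python3 -m jog '{"fingers":[0.35,0.35,0.35,0.35,0.35],"dp":[[0,0,0],[0,0,0],[0,0,0],[0,0,0],[0,0,0]],"twist":[0,0,0,0,0]}'
python3 - <<'E'
from h import *;from plant import r
s=r.get_state();x,y,z=s["tcp_pos"]*1000
plan(s,(x,y,z+50),95.4)
E
```

```text
time_s: 30.45
tcp_pos: [0.5624, 0.0412, 0.0598]
eef_rot: [175.5, 87.9, 0.7]
contact_force: [-0.1, 1.0, -0.6]
gripper_width: 0.0531
time_s: 30.95
tcp_pos: [0.5625, 0.0412, 0.06]
eef_rot: [175.6, 87.8, 0.8]
contact_force: [-1.6, 1.2, 3.6]
gripper_width: 0.04
jaw -84.8 tilt 2.16 dp [-50.    0.1  -1.9] twist -0.2 j6 69.0 tcp [562.5  41.2  60. ]
```

Gripped at 40.0 mm. Straight-up lift in small steps, compensating the tilt.

```bash
python3 -m jog '{"fingers":[0.35,0.35,0.35,0.35,0.35],"dp":[[-3,0,-0.1],[-6,0,-0.2],[-9,0,-0.3],[-12,0,-0.5],[-15,0,-0.6]],"twist":[0,0,0,0,0]}'
python3 -m jog '{"fingers":[0.35,0.35,0.35,0.35,0.35],"dp":[[-5,0,-0.2],[-10,0,-0.4],[-15,0,-0.6],[-20,0,-0.8],[-25,0,-1]],"twist":[0,0,0,0,0]}'
python3 -m jog '{"fingers":[0.35,0.35,0.35,0.35,0.35],"dp":[[-10,0,-0.4],[-25,0,-1],[-45,0,-1.8],[-65,0,-2.6],[-75,0,-3]],"twist":[0,0,0,0,0]}'
python3 - <<'E'
from h import *;from plant import r
s=r.get_state()
plan(s,(380,265,170),86.6)
for n in ("side","wrist"):
    c=r.capture(n);np.savez(f"pics/{n}15.npz",**c)
c=load("pics/side15.npz")
cv2.imwrite("pics/s15.png",cv2.resize(c["frame"][130:310,130:330,::-1],None,fx=3,fy=3,interpolation=cv2.INTER_CUBIC))
E
```

```text
time_s: 31.45
tcp_pos: [0.5625, 0.0412, 0.0753]
eef_rot: [175.6, 87.8, 0.8]
contact_force: [0.4, 0.1, -2.0]
gripper_width: 0.0398
time_s: 31.95
tcp_pos: [0.5625, 0.0414, 0.1008]
eef_rot: [175.7, 87.8, 0.9]
contact_force: [0.1, 0.1, -1.4]
gripper_width: 0.0398
time_s: 32.45
tcp_pos: [0.5635, 0.0418, 0.1783]
eef_rot: [176.8, 87.7, 2.0]
contact_force: [0.3, 0.1, -2.6]
gripper_width: 0.0395
jaw -84.8 tilt 2.32 dp [   1.2 -238.9  162.7] twist 8.6 j6 70.0 tcp [563.5  41.8 178.3]
```

View pics/s15.png

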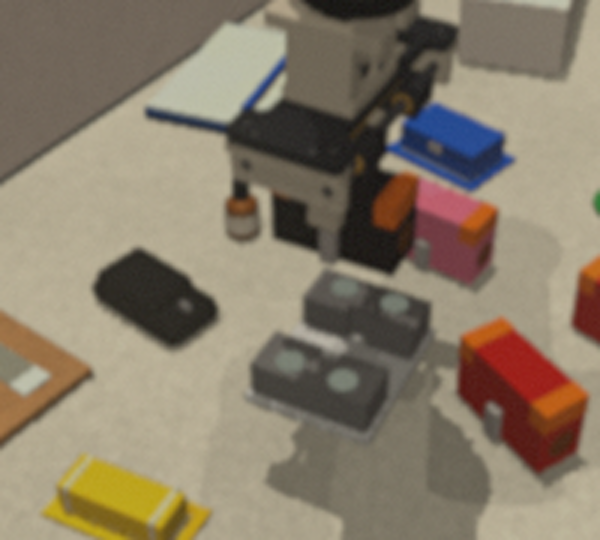

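The module hangs upright and clear of the rack. Carrying it to the orange mat.

```bash
python3 -m jog '{"fingers":[0.35,0.35,0.35,0.35,0.35],"dp":[[-5,-30,20],[-5,-65,43],[-5,-95,65],[-5,-118,80],[-5,-120,81]],"twist":[0,0,0,0,0]}'
python3 -m jog '{"fingers":[0.35,0.35,0.35,0.35,0.35],"dp":[[0,-30,20],[0,-65,43],[0,-95,65],[0,-118,80],[0,-119,80]],"twist":[2,4,6,8,8.6]}'
python3 - <<'E'
from h import *;from plant import r
s=r.get_state()
plan(s,(426,272.5,150),86.6)
c=r.capture("wrist");np.savez("pics/w16.npz",**c)
h=cv2.cvtColor(c["frame"],cv2.COLOR_RGB2HSV);m=cv2.inRange(h,(5,110,50),(24,255,255))
for v in range(40,260,8):
    u=np.flatnonzero(m[v,150:380])+150
    print(v,(u.min(),u.max(),len(u)) if len(u) else None)
E
```

```text
time_s: 33.05
tcp_pos: [0.4698, 0.1554, 0.1783]
eef_rot: [177.1, 87.7, 2.4]
contact_force: [-0.1, -0.7, -2.1]
gripper_width: 0.0399
time_s: 33.55
tcp_pos: [0.3778, 0.268, 0.1743]
eef_rot: [-174.7, 87.8, 2.1]
contact_force: [0.3, -0.1, -2.2]
gripper_width: 0.04
jaw -93.2 tilt 2.24 dp [ 26.1  -7.1 -46.9] twist 0.2 j6 24.0 tcp [377.8 268.  174.3]
40 None
48 None
56 None
64 None
72 (np.int64(213), np.int64(284), 72)
80 (np.int64(213), np.int64(284), 20)
88 (np.int64(213), np.int64(284), 62)
96 (np.int64(214), np.int64(283), 60)
104 (np.int64(214), np.int64(283), 60)
112 (np.int64(214), np.int64(283), 60)
120 (np.int64(214), np.int64(283), 60)
128 (np.int64(214), np.int64(283), 62)
136 (np.int64(215), np.int64(283), 61)
144 (np.int64(215), np.int64(282), 59)
152 (np.int64(212), np.int64(301), 90)
160 (np.int64(209), np.int64(303), 95)
168 (np.int64(209), np.int64(303), 95)
176 (np.int64(209), np.int64(303), 95)
184 (np.int64(210), np.int64(303), 94)
192 (np.int64(211), np.int64(301), 91)
200 None
208 None
216 None
224 None
232 None
240 (np.int64(165), np.int64(347), 18)
248 (np.int64(162), np.int64(350), 28)
256 (np.int64(160), np.int64(352), 16)
```

```bash
python3 - <<'E'
from h import *;from plant import r
H["orange"]=(5,24)
c=load("pics/w16.npz");pile(c,"orange",.003,(190,310,50,147),110,50)
h=cv2.cvtColor(c["frame"],cv2.COLOR_RGB2HSV);m=cv2.inRange(h,(5,110,50),(24,255,255));m[147:]=0;m[:,:190]=0;m[:,310:]=0
p=cv2.findNonZero(m);q=np.array([ray(c,a[0],.003)[:2]*1000 for a in p])
(x,y),(w,hh),a=cv2.minAreaRect(q.astype(np.float32));
if w<hh:w,hh,a=hh,w,a+90
a=(a+90)%180-90;t=np.radians(a);e=np.array([x,y])+(w/2-58)*np.array([np.cos(t),np.sin(t)])
print("centre from far edge",e.round(1),a)
# held module: near orange end top plane; front end
z=r.get_state()["tcp_pos"][2]+.008
for uv in((209,156),(303,156),(211,192),(301,192)): print(uv,(ray(c,uv,z)*1000).round(1))
E
```

```text
orange 4620 [448.4 270.9  70.2  66.2  -3.1] [249. 108.]
centre from far edge [425.5 272.2] -3.1280746459960938
(209, 156) [426.6 284.  182.3]
(303, 156) [424.5 244.8 182.3]
(211, 192) [411.1 284.5 182.3]
(301, 192) [409.1 246.  182.3]
```

```bash
python3 -m jog '{"fingers":[0.35,0.35,0.35,0.35,0.35],"dp":[[0,-4,-25],[0,-7,-47],[20,-7,-47],[45,-7,-47],[60,-7,-47]],"twist":[0,0,0,0,0]}'
python3 -m jog '{"fingers":[0.35,0.35,0.35,0.35,0.35],"dp":[[10,0,0],[25,0,0],[40,0,0],[46,0,0],[46,0,0]],"twist":[0,0,0,0,0]}'
python3 - <<'E'
from h import *;from plant import r
plan(r.get_state(),(425.8,272.7,57),86.7)
E
```

```text
time_s: 34.1
tcp_pos: [0.4281, 0.2698, 0.1139]
eef_rot: [-178.6, 87.9, -1.9]
contact_force: [-0.5, 0.4, -1.8]
gripper_width: 0.04
time_s: 34.6
tcp_pos: [0.4298, 0.2689, 0.0671]
eef_rot: [178.6, 87.9, -4.7]
contact_force: [0.4, 0.4, -2.6]
gripper_width: 0.0396
jaw -93.3 tilt 2.06 dp [ 9.9 -3.6  4.6] twist -0.0 j6 29.0 tcp [429.8 268.9  67.1]
```

```bash
python3 -m jog '{"fingers":[0.35,0.35,0.35,0.35,0.35],"dp":[[2,-4,5],[5,-4,5],[8,-4,5],[9,-4,5],[9,-4,5]],"twist":[0,0,0,0,0]}'
python3 -m jog '{"fingers":[0.35,0.35,0.35,0.35,0.35],"dp":[[1,0,0],[2,0,0],[2,0,0],[2,0,0],[2,0,0]],"twist":[0,0,0,0,0]}'
python3 - <<'E'
from h import *;from plant import r
plan(r.get_state(),(425.8,272.7,55),86.7)
E
```

```text
time_s: 35.1
tcp_pos: [0.4253, 0.2731, 0.0579]
eef_rot: [178.6, 87.9, -4.7]
contact_force: [0.1, 0.2, -2.6]
gripper_width: 0.0397
time_s: 35.6
tcp_pos: [0.4254, 0.2731, 0.0559]
eef_rot: [178.6, 87.9, -4.7]
contact_force: [0.4, 0.6, -2.2]
gripper_width: 0.0399
jaw -93.3 tilt 2.06 dp [ 0.9  0.4 -0.4] twist -0.0 j6 28.0 tcp [425.4 273.1  55.9]
```

```bash
python3 -m jog '{"fingers":[0.35,0.35,0.35,0.35,0.35],"dp":[[1,0,0],[1,0,0],[1,0,0],[1,0,0],[1,0,0]],"twist":[0,0,0,0,0]}'
python3 -m jog '{"fingers":[0.35,0.35,0.35,0.35,0.35],"dp":[[0.5,0,0],[1,0,0],[1,0,0],[1,0,0],[1,0,0]],"twist":[0,0,0,0,0]}'
```

```text
time_s: 36.1
tcp_pos: [0.4256, 0.2733, 0.0551]
eef_rot: [179.1, 87.9, -4.2]
contact_force: [-0.6, 0.0, 1.1]
gripper_width: 0.0399
time_s: 36.6
tcp_pos: [0.4256, 0.2733, 0.055]
eef_rot: [179.2, 87.9, -4.1]
contact_force: [-5.4, -0.3, 12.9]
gripper_width: 0.04
```

Firm contact at the expected height. Releasing, rising, and checking.

```bash
python3 -m jog '{"fingers":[0.5,0.65,0.8,1,1],"dp":[[0,0,0],[0,0,0],[0,0,0],[0,0,0],[0,0,0]],"twist":[0,0,0,0,0]}'
python3 -m jog '{"fingers":[1,1,1,1,1],"dp":[[0,0,0],[-10,0,0],[-40,0,0],[-80,0,0],[-120,0,0]],"twist":[0,0,0,0,0]}'
python3 -m jog '{"fingers":[1,1,1,1,1],"dp":[[-10,0,25],[-20,0,30],[-20,0,30],[-20,0,30],[-20,0,30]],"twist":[0,0,0,0,0]}'
python3 - <<'E'
from h import *;from plant import r
s=r.get_state()
plan(s,(426,272.5,150),86.6)
H["orange"]=(5,24)
c=r.capture("wrist");np.savez("pics/w17.npz",**c)
h=cv2.cvtColor(c["frame"],cv2.COLOR_RGB2HSV)
d=r.capture("side");np.savez("pics/s17.npz",**d);t=r.capture("top")
a=cv2.resize(d["frame"],(576,432));b=cv2.resize(t["frame"],(224,168));w=cv2.resize(c["frame"],(224,168))
o=np.zeros((600,800,3),np.uint8);o[:420]=cv2.resize(d["frame"],(800,600))[180:600]
o[420:,:350]=cv2.resize(t["frame"][130:276,130:410],(350,180));o[420:,400:750]=cv2.resize(c["frame"][20:226,60:460],(350,180))
cv2.imwrite("pics/fin.png",o[:,:,::-1])
E
```

```text
time_s: 37.1
tcp_pos: [0.4255, 0.2732, 0.0548]
eef_rot: [178.8, 87.9, -4.5]
contact_force: [0.4, 0.3, -0.5]
gripper_width: 0.0701
time_s: 37.6
tcp_pos: [0.4209, 0.2732, 0.1766]
eef_rot: [177.9, 87.9, -5.4]
contact_force: [0.3, 1.3, 0.6]
gripper_width: 0.0876
time_s: 38.1
tcp_pos: [0.3903, 0.2746, 0.1947]
eef_rot: [175.6, 88.0, -7.7]
contact_force: [0.1, -0.0, -0.0]
gripper_width: 0.0876
jaw -93.3 tilt 2.03 dp [ 45.9  -0.1 -34.1] twist 0.1 j6 25.0 tcp [390.3 274.6 194.7]
```

View pics/fin.png

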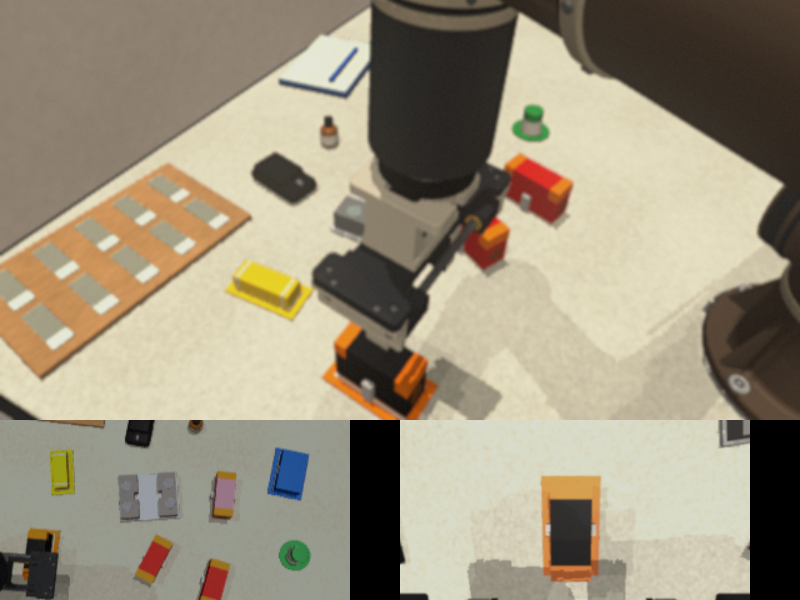

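All four stand on their mats. One numeric check of the centring on the module, canister, mailer and box.

```bash
python3 - <<'E'
from h import *;from plant import r
c=load("pics/w17.npz");h=cv2.cvtColor(c["frame"],cv2.COLOR_RGB2HSV)
m=cv2.inRange(h,(0,0,0),(179,255,70));m[:110]=0;m[195:]=0;m[:,:180]=0;m[:,330:]=0
m[:]=cv2.inRange(h,(0,0,0),(179,255,75))*0+m
k=max(cv2.findContours(m,0,1)[0],key=cv2.contourArea);print("module black top",rect(c,k,.063),cv2.boundingRect(k))
H["orange"]=(5,24);pile(c,"orange",.003,(200,300,60,215),110,50)
H["yellow"]=(22,36)
t=r.capture("top")
o,o2=load("pics/side0.npz"),load("pics/top0.npz")
for n,a in(("start",o2),("now",t)):
    hh=cv2.cvtColor(a["frame"],cv2.COLOR_RGB2HSV);mk=cv2.inRange(hh,(0,0,0),(179,255,60));mk[:112]=0;mk[155:]=0;mk[:,:220]=0;mk[:,300:]=0
    for k in cv2.findContours(mk,0,1)[0]:
        if cv2.contourArea(k)>15: print(n,rect(a,k,.03))
cv2.imwrite("pics/t18.png",t["frame"][:,:,::-1]);np.savez("pics/t18.npz",**t)
E
```

```text
module black top (array([425.8, 272.3,  61.7,  38.1,  -3. ]), array([255., 148.])) (232, 112, 46, 74)
orange 4183 [422.3 272.5 122.5  66.5  -3.3] [255. 138.]
start (array([737.7, -61.4,  14.6,  14. ,   1. ]), array([287., 130.]))
start (array([727.1,  62.3, 100.7,  56.8,  -8.8]), array([242., 133.]))
now (array([737.7, -61.4,  14.6,  14. ,   1. ]), array([286., 130.]))
now (array([727.2,  62.5, 100.7,  56.6,  -8.7]), array([242., 133.]))
```

```bash
python3 -c "
from plant import r
print(r.close_job())"
```

```text
the job is handed in; nothing more can be done
None
```

The pile is taken apart in the order asked: canister, mailer, slide box, then the filter module. Each stands on the mat of its own colour, right way up. I handed the job in at about 38 s, with the gripper open and clear of everything.

| Item | Last check |
|---|---|
| Module | Lifted straight up from the rack. Measured at (425.8, 272.3) mm and -3.0°, against the mat centre at about (425.7, 272.3) mm and -3.3°. |
| Mailer | Inside its white outline by eye; it was released about 1–2 mm from the mat centre. |
| Canister | Upright in the middle of its ring by eye; it was released about 1.5 mm from the mat centre. |
| Slide box | Flat on its mat with even borders. A hand-picked pixel put it 2–3 mm off centre sideways, but the pose at release said under 1 mm. I left it there. |
| Mouse and oil bottle | Unmoved, within 0.2 mm of the starting picture. |

- **Tool tilt:** the tool crept to about 2° off vertical over the run. I allowed for it in the module lift, and everything came down flat.
- **Mat outline:** the last colour outline of the orange mat ran about 6 mm long because it merged with the module's orange end. I used the earlier mat measurement instead.
- **Pictures:** I viewed 17, three past the budget of 14 and one beyond the one or two allowed.

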